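# Unlock the tablet box with its key and open the drawer

### The arm

A 7-joint arm with a two-finger parallel gripper is mounted at the origin on a cart in front of the work surface, level with it; the furniture and walls round the work are solid. World frame = base frame: x ahead of the robot, y to its left, z up, the work surface at z = 0. Lengths are in mm, angles in rad, forces in N, time in s.
With the tool pointing down it reaches from about 425 to 950 mm from the base axis. Payload 4.7 kg.
Tool frame: the origin (TCP) lies midway between the tips of the shut fingers; the grasp point (between the pads) lies 19 mm behind it; x points along the fingers, z is the direction in which the jaws open and shut, and the axes are right-handed (so a half turn about x gives the same grasp; the last joint's range is limited). The gripper opens to 85 mm and grips with 20 to 120 N. Pads are 22 mm wide; open, the fingers measure 114 mm over their backs; the gripper's body (76 mm by 85 mm) begins 54 mm behind the grasp point. The pads swing forward as they close: fully open they stand 13 mm farther back than shut.
Start: joints at [-1.302, 0.469, -0.049, 1.532, 0.024, 1.141, -0.082], TCP at [198.016, 645.32, 231.335] pointing down, gripper open.
Joint ranges: [-2.59, 2.59], [-0.33, 1.99], [-1.39, 1.29], [0.1, 2.45], [-1.04, 4.18], [0.21, 1.99], [-2.66, 2.66]. Speed limits (rad/s): [2.57, 2.57, 3.14, 3.14, 3.14, 3.14, 3.14].

### API

Orientations are given as a rotation vector (axis times angle).
In Python, from rig import ctrl, eyes gives the robot as it stands. Calls block until the motion is done:
- ctrl.move_to(position, orientation): joint-space move of the TCP to a pose.
- ctrl.move_l(position, frame=None, rate=150, contact_N=None): straight line of the TCP; frame=None keeps the orientation; rate is the mean speed in mm/s. With contact_N (N) it stops when the force on the tool has changed by that much, and returns True; else False.
- ctrl.movej(angles): joint-space move.
- ctrl.move_gripper(opening): opening from 0.0 (shut) to 1.0 (fully open); the grip force is fixed at half the most; returns when the fingers have stopped.
- ctrl.hold(seconds).
- ctrl.inverse_kinematics(position, orientation): joint angles nearest the present ones, or None.
- ctrl.get_state(): the state.
- eyes.snapshot(name): name is "scene" or "top" or "wrist"; returns a dict with "image" (420x560x3 uint8, blue, green, red), "depth" (420x560 float32, mm along the optical axis (not along the pixel's ray), 0 where there is no reading), "fx", "fy", "cx", "cy" (pixels), "dist_coeffs" ([k1, k2, p1, p2, k3] as OpenCV has them; the pictures are not rectified), "R" (3x3) and "t" (3): a world point X has camera coordinates R X + t; the wrist camera has in their place "T_tool_cam" (4x4, takes a point from camera to tool coordinates, whose origin is the TCP and whose axes are the tool frame's). Camera axes: x right, y down, z forward; pixel columns grow to the right and rows downward; lengths in mm; the calibration is good to about 2 mm. A picture is of the moment at which its call begins: read the wrist's pose just before it.
A pose or a line that the arm cannot do raises ctrl.IKError and nothing moves.
- ctrl.sign_off(): hands the job in, once; it reports no verdict.
The state is a dict: "clock": time; "q": joint angles; "qvel": joint speeds; "effort": joint torques, N m; "ee_pos": TCP position; "tool_rot": TCP orientation; "force": force on the tool from outside, world axes, zero at the start; "torque": the same for the moment, N m; "grip_width": opening from 0.0 (shut) to 1.0 (fully open).
Only numpy, scipy, OpenCV 4.12 (cv2) and the standard library are available. Lean on these libraries where they do the work, as an engineer would, in place of code of your own. Each camera call takes 0.05 s, during which the arm holds its last target.

### The job

Unlock the wooden dishwasher-tablet box and open its drawer: lift the square-bowed key out of the key stand, push it fully home in the keyhole on top of the box and turn it clockwise until it stops. Leave the key turned in the lock and pull the drawer at least two thirds open. Leave the round-bowed key in the stand and do not knock or shove the bottle, mug and salt shaker that stand near.

Things in the scene. Friction and masses are not known exactly. Their poses are not given: they have to be found in the camera images.
- square_key_bow (a point): the key to use: brass, square-cornered bow (grip) with a dark inlay, standing upright, bow up. This point is the centre of the bow, which is 10 mm thick (own x), 30 wide (own y), 34 high. Below it: 7 mm round shank, then a 16 mm collar, 4 thick, whose underside is 29 mm below this point. 60 g. Looks the same after half a turn about z
- square_key_tip (a point): bottom end of the square-bowed key, on its axis, 51 mm below the bow centre; axes as the bow's. Below the collar are 22 mm of key: 10 mm of bare 7 mm shank, then a flat bit 12 mm high, 5 thick (own x), 18 wide (own y) down to this point
- round_key_bow (a point): the other key, with a disc-shaped bow 34 mm across and 10 thick; otherwise alike, but its bit is 25 mm wide and does not fit the lock. This point is the centre of its bow
- key_stand: fixed wooden block 56 (x) x 150 (y) x 40 mm high, origin at the centre of its underside. The two keys stand in slots 37 mm either side of its centre along y, either key in either slot; each rests on its collar and hangs 22 mm into the slot: lift straight up
- tablet_box: fixed wooden box 160 deep (x) x 150 wide (y) x 85 mm high, origin at the centre of its underside; its own -x side is the drawer front, facing roughly to the robot's right. The brass lock plate on its top stands 3 mm proud, its top at 88 mm
- keyhole (a point): centre of the keyhole at the top of the lock plate; axes as the box's. The slot runs along own x, 20 mm long, 8 wide, mouth bevelled 2 mm, through the 8 mm thick plate. The key goes straight down, the width of its bit along own x, until its collar rests on the plate (tip 22 mm below this point). Only then is the bit below the plate and free to turn
- lock_plug (a joint): angle of the lock's plug, right under the lock plate, with a slot like the plate's: 0 locked, grows clockwise seen from above, hard stop at 1.4 rad; friction about 0.06 N m, no spring. It draws the hidden bolt back 10 mm per rad, clear of the drawer above about 0.95 rad. The key has about 0.2 rad of play in it, and is held captive once turned
- drawer (a joint): how far the drawer is pulled out (m), 0 shut, 0.09 fully open; slides along the box's own -x; friction about 1 N, stays where it is left
- drawer_pull (a point): centre of the drawer's brass pull: an upright bar 14 (x) x 14 (y) x 36 mm high on a 10 mm stem, its centre 24 mm in front of the drawer front and 55 mm above the worktop when shut; axes as the box's
- cork_bottle_mid (a point): bystander: corked clear glass bottle, 68 mm across, 140 high; this point is on its middle, half-way up
- cream_mug_mid (a point): bystander: cream mug 78 mm across, 100 high, with a handle (113 overall); this point is on its middle, half-way up
- salt_shaker_mid (a point): bystander: glass salt shaker with a grey cap, 44 mm across, 90 high; this point is on its middle, half-way up
Mind the look-alikes: they are no part of the job. What is shaped like the part that bears square_key_bow but turquoise is not meant.

How it is judged (in metres and radians):
On the way, in this order (a step that is already met when the one before it is completed fails the run):
1. the square-bowed key is fully home in the keyhole, upright, the plug not yet turned (z of square_key_tip in the frame of keyhole below -0.0195 m and horizontal distance between square_key_tip and keyhole below 0.005 m and angle between square_key_tip's own z axis and vertical below 0.12 rad and value of joint lock_plug below 0.4 rad), for 0.1 s.
2. the key, still home, has turned the plug nearly to its stop, with the drawer still shut (z of square_key_tip in the frame of keyhole below -0.0195 m and horizontal distance between square_key_tip and keyhole below 0.005 m and angle between square_key_tip's own z axis and vertical below 0.12 rad and value of joint lock_plug above 1.2 rad and value of joint drawer below 0.01 m), for 0.1 s.
At the end, for the whole second after the job is handed in: The drawer is at least 60 mm out and at rest; the plug is turned at least 1.1 rad; the square-bowed key is home in the lock (tip at least 19.5 mm below the plate, within 5 mm of the keyhole axis, upright within 0.12 rad); the round-bowed key is within 15 mm of where it stood (value of joint drawer above 0.06 m and velocity of joint drawer below 0.01 m/s and value of joint lock_plug above 1.1 rad and z of square_key_tip in the frame of keyhole below -0.0195 m and horizontal distance between square_key_tip and keyhole below 0.005 m and angle between square_key_tip's own z axis and vertical below 0.12 rad and distance of round_key_bow from where it was at the start of the episode below 0.015 m); the robot touches nothing.
It fails at once if a bystander is shoved or knocked over (its middle moves more than 30 mm) (distance of any of cork_bottle_mid, cream_mug_mid, salt_shaker_mid from where it was at the start of the episode above 0.03 m).
It fails at once if the round-bowed key is taken out of its slot or moved more than 15 mm (distance of round_key_bow from where it was at the start of the episode above 0.015 m).
It fails at once if the box is forced: the drawer is open more than 10 mm while the plug is still locked (value of joint drawer above 0.01 m and value of joint lock_plug below 0.85 rad).
It also fails if it takes over 59 s, if anything falls off the work surface, if the arm or the gripper's body presses on something with over 40 N, if the wrist force passes 120 N, or if a joint passes its speed limit or range.

## Working session

There is one attempt and no reset: what is moved stays moved. The work goes in short steps, each a Python script; the robot and the scene stay as the last script left them, time stands still between calls to the robot, and variables do not carry over. Pictures are saved under pics/ and viewed, and the job is handed in when it is done.

```bash
ls; mkdir -p pics
python3 - <<'E'
from rig import ctrl, eyes
import cv2,numpy as np
print(ctrl.get_state())
for n in ["scene","top","wrist"]:
    s=eyes.snapshot(n); cv2.imwrite(f"pics/{n}0.png",s["image"]); np.save(f"pics/{n}0.npy",s,allow_pickle=True)
    print(n,{k:v for k,v in s.items() if k not in("image","depth")})
E
```

```text
pics
{'clock': 0.0, 'q': array([-1.30187796,  0.46946455, -0.04857196,  1.53369023,  0.02410225,
        1.1409972 , -0.08233844]), 'qvel': array([-2.49485153e-05, -5.63913985e-04, -1.09669759e-03,  6.87876544e-04,
        2.14364852e-04,  2.12888040e-03,  1.04785236e-04]), 'effort': array([ 1.93027386e-04, -5.10290802e+01, -4.66611469e-02, -2.37711775e+01,
        1.06580299e-02,  7.58403592e-03, -1.42096238e-05]), 'ee_pos': array([197.90153764, 644.72784204, 230.24733288]), 'tool_rot': array([-0.98829826,  1.33708163,  0.98623811]), 'force': array([ 0.43474274, -0.34367954, -0.913278  ]), 'torque': array([-0.02539905,  0.00404202, -0.02681152]), 'grip_width': 0.9984439090076662}
scene {'fx': 402.9509154643129, 'fy': 402.9509154643129, 'cx': 280.8529058677804, 'cy': 209.32596785410334, 'dist_coeffs': array([-0.05491919,  0.        ,  0.        ,  0.        ,  0.        ]), 'R': array([[ 0.5632163 , -0.82629293, -0.00523348],
       [-0.33460386, -0.22227188, -0.91577042],
       [ 0.75553137,  0.51752797, -0.40166795]]), 't': array([-294.47114658,  225.68715414,  705.82877832])}
top
[... 244 characters left out ...]
 [-0.99661211, -0.01302866, -0.08120689],
       [ 0.08143517, -0.01806779, -0.99651486]]), 't': array([ -55.74701047,  495.21834293, 1498.23732939])}
wrist {'fx': 354.17448412783926, 'fy': 354.17448412783926, 'cx': 287.6925168214338, 'cy': 212.24902529127834, 'dist_coeffs': array([-0.0675357,  0.       ,  0.       ,  0.       ,  0.       ]), 'T_tool_cam': array([[-7.30744023e-04, -2.68363969e-01,  9.63317313e-01,
        -1.43831383e+02],
       [ 1.71635931e-04, -9.63317590e-01, -2.68363916e-01,
         6.80084554e+01],
       [ 9.99999718e-01, -3.07654629e-05,  7.49999471e-04,
         6.66067639e-01],
       [ 0.00000000e+00,  0.00000000e+00,  0.00000000e+00,
         1.00000000e+00]])}
```

View pics/scene0.png

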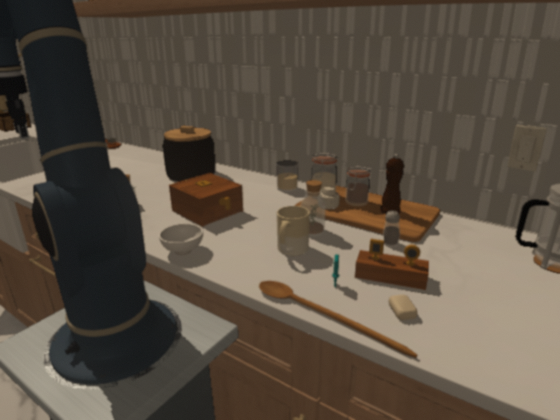

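View pics/top0.png

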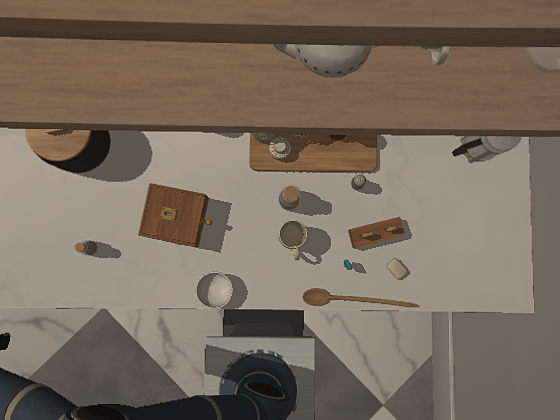

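View pics/wrist0.png

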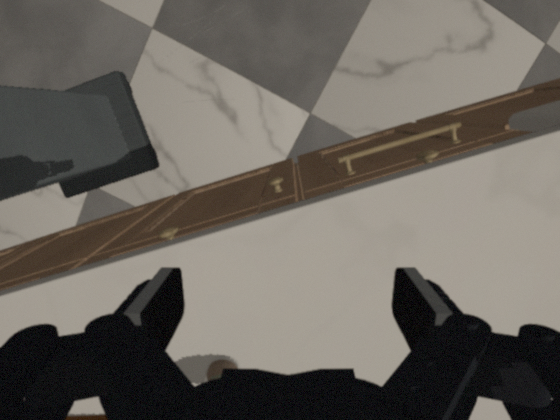

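The scene picture shows the box at (207,197), the stand at (392,268), and the keys' bows at (376,247), which looks square, and (411,252), which looks round. There is also a turquoise look-alike at (337,268). In the top picture the box is at (175,213) and the stand at (378,233). I'll enlarge crops of both.

```bash
cat > h.py <<'E'
import cv2,numpy as np
from scipy.spatial.transform import Rotation as Rot
def load(n): return np.load(f"pics/{n}.npy",allow_pickle=True).item()
def K(s): return np.array([[s["fx"],0,s["cx"]],[0,s["fy"],s["cy"]],[0,0,1.]])
def RT(s):
    return (s["R"],s["t"])
def proj(s,X):
    R,t=RT(s); return cv2.projectPoints(np.atleast_2d(np.float64(X)),cv2.Rodrigues(R)[0],np.float64(t),K(s),s["dist_coeffs"])[0][:,0]
def onz(s,uv,z):
    R,t=RT(s); p=cv2.undistortPoints(np.float64([[uv]]),K(s),s["dist_coeffs"])[0,0]
    d=R.T@np.array([p[0],p[1],1]); c=-R.T@t; return c+d*(z-c[2])/d[2]
def crop(s,x0,y0,x1,y1,f,name,pts=None):
    im=cv2.resize(s["image"][y0:y1,x0:x1],None,fx=f,fy=f,interpolation=cv2.INTER_CUBIC)
    if pts is not None:
        for p in pts: cv2.drawMarker(im,(int((p[0]-x0+.5)*f),int((p[1]-y0+.5)*f)),(0,0,255),cv2.MARKER_CROSS,8,1)
    cv2.imwrite(name,im)
E
python3 - <<'E'
from h import *
t=load("top0"); s=load("scene0")
crop(t,340,205,420,265,10,"pics/t_stand.png")
crop(t,130,175,240,255,7,"pics/t_box.png")
crop(s,340,225,440,295,8,"pics/s_stand.png")
E
```

```text
(no output)
```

View pics/t_stand.png

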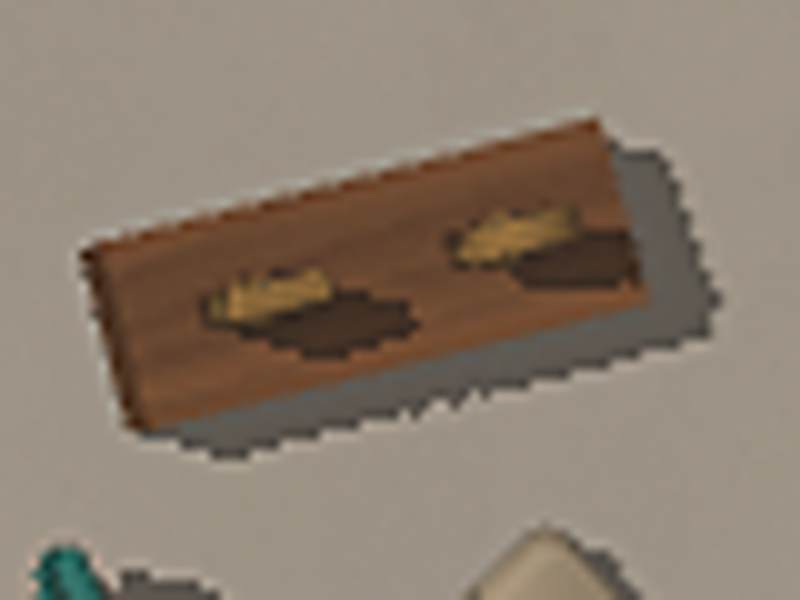

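View pics/t_box.png

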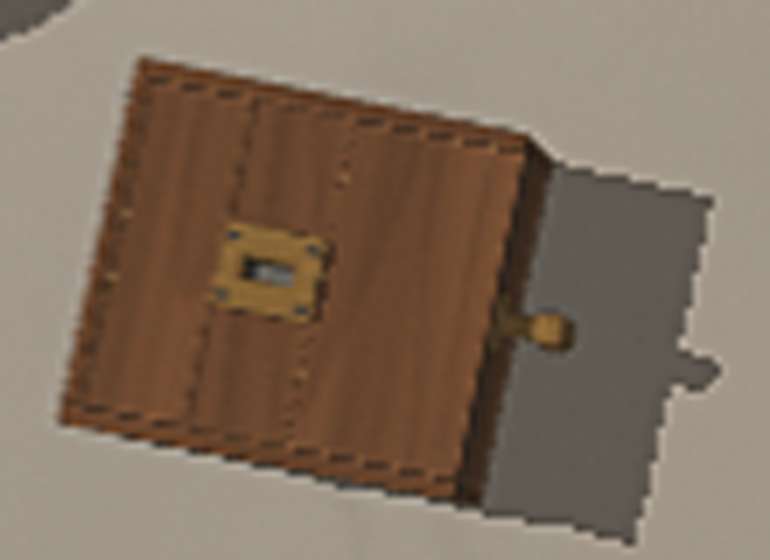

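View pics/s_stand.png

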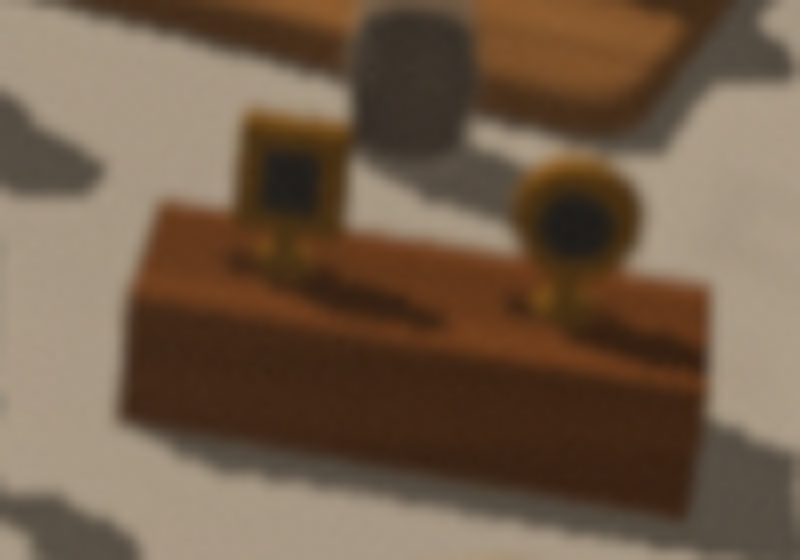

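Run:
```python
from h import *
t=load("top0"); s=load("scene0")
print("camtop",-t["R"].T@t["t"],"camscene",-s["R"].T@s["t"])
c=lambda p,x0,y0,f: (p[0]/f+x0-.5,p[1]/f+y0-.5)
P=[onz(t,c(p,340,205,10),40) for p in [(100,252),(602,128),(650,300),(140,425)]]
P=np.array(P); print(P.round(1)); print("sides",[np.linalg.norm(P[i]-P[(i+1)%4]).round(1) for i in range(4)],"ctr",P.mean(0).round(1))
d=(P[0]+P[3]-P[1]-P[2]); print("y axis yaw",np.arctan2(d[1],d[0]))
for n,p in [("sq",(270,295)),("rd",(515,234))]: print(n, onz(t,c(p,340,205,10),40+4+25+17).round(1))
B=np.array([onz(t,c(p,130,175,7),85) for p in [(140,65),(524,140),(458,495),(63,420)]])
print(B.round(1));print("sides",[np.linalg.norm(B[i]-B[(i+1)%4]).round(1) for i in range(4)],"ctr",B.mean(0).round(1))
d=(B[0]+B[3]-B[1]-B[2]); print("box x yaw",np.arctan2(d[1],d[0]))
print("plate ctr",onz(t,c((270,273),130,175,7),88).round(1),"pull",onz(t,c((553,331),130,175,7),73).round(1))
for n,uv,z in [("salt?",(359,181),90),("bottle?",(290,197),140),("mug",(292,234),100),("pepper",(86,247),60),("bowl",(215,290),50)]: print(n,onz(t,uv,z).round())
for n,uv in [("sq",(340+270/10,205+295/10))]:
    print(t["depth"][int(uv[1]),int(uv[0])])
```

```text
camtop [ 372.17336913  -22.21130919 1534.29386774] camscene [-291.90904531 -558.44165593  488.6453092 ]
[[ 464.4 -255.4   40. ]
 [ 502.3 -401.    40. ]
 [ 452.6 -414.4   40. ]
 [ 414.6 -266.9   40. ]]
sides [np.float64(150.4), np.float64(51.5), np.float64(152.3), np.float64(51.2)] ctr [ 458.5 -334.4   40. ]
y axis yaw 1.8242110119286412
sq [ 450.1 -295.9   86. ]
rd [ 468.2 -364.7   86. ]
[[583.3 313.5  85. ]
 [555.4 160.1  85. ]
 [413.  182.9  85. ]
 [440.9 339.3  85. ]]
sides [np.float64(156.0), np.float64(144.2), np.float64(158.9), np.float64(144.7)] ctr [498.2 248.9  85. ]
box x yaw 1.3922911079690616
plate ctr [500.3 259.   88. ] pull [479.7 148.2  73. ]
salt? [ 599. -274.   90.]
bottle? [545. -78. 140.]
mug [447. -86. 100.]
pepper [405. 490.  60.]
bowl [288. 128.  50.]
1455.8958
```

Run:
```python
from h import *
from rig import ctrl
t=load("top0"); d=t["depth"]
for uv in [(280,125),(280,90),(280,38),(280,10),(100,120),(480,120)]:
    z=d[uv[1],uv[0]]; p=cv2.undistortPoints(np.float64([[uv]]),K(t),t["dist_coeffs"])[0,0]
    print(uv,(t["R"].T@(np.array([p[0],p[1],1])*z-t["t"])).round())
st=ctrl.get_state(); print(Rot.from_rotvec(st["tool_rot"]).as_matrix().round(3))
def ori(yaw): # tool x down, tool z at yaw
    x=np.array([0,0,-1.]);z=np.array([np.cos(yaw),np.sin(yaw),0]);y=np.cross(z,x)
    return Rot.from_matrix(np.c_[x,y,z]).as_rotvec()
for yaw in [0.253,0.253+np.pi,0.253-np.pi]:
    print("stand",yaw,ctrl.inverse_kinematics([450,-298,150],ori(yaw)))
for yaw in [-.18,-.18+np.pi,-1.58,-1.58+np.pi]:
    print("box",yaw,ctrl.inverse_kinematics([500,259,98],ori(yaw)))
```

```text
(280, 125) [617. -40. 612.]
(280, 90) [682. -39. 611.]
(280, 38) [614. -32. 985.]
(280, 10) [ 629.  -31. 1018.]
(100, 120) [621. 283. 610.]
(480, 120) [ 632. -403.  611.]
[[-0.    -0.956  0.293]
 [-0.001  0.293  0.956]
 [-1.    -0.    -0.002]]
stand 0.253 [-0.05509725  0.40552107  0.72287217  1.9729398  -0.343428    0.88681316
  1.10131276]
stand 3.3945926535897932 [-0.29982732  0.56152261  1.11739548  1.98335147 -0.61204162  0.98477279
 -1.76963465]
stand -2.888592653589793 [-0.29982732  0.56152261  1.11739548  1.98335147 -0.61204162  0.98477279
 -1.76963465]
box -0.18 [-0.85364447  0.46135999  0.39174466  1.94816616 -0.24464205  0.77782174
 -0.50333181]
box 2.961592653589793 [-0.36722106  0.45402746 -0.23911156  1.9191098   0.1474665   0.78518709
  2.27402575]
box -1.58 [-1.00980717  0.49920957  0.60587894  1.9567459  -0.38894332  0.80227826
 -1.76583686]
box 1.561592653589793 [-0.59704378  0.44034385  0.05680667  1.93302971 -0.03480234  0.76914396
  1.0409571 ]
```

```bash
cat >> h.py <<'E'
def ori(yaw):
    x=np.array([0,0,-1.]);z=np.array([np.cos(yaw),np.sin(yaw),0]);y=np.cross(z,x)
    return Rot.from_matrix(np.c_[x,y,z]).as_rotvec()
def wsnap(name):
    from rig import ctrl,eyes
    st=ctrl.get_state(); s=eyes.snapshot("wrist"); T=np.eye(4)
    T[:3,:3]=Rot.from_rotvec(st["tool_rot"]).as_matrix();T[:3,3]=st["ee_pos"]
    W=np.linalg.inv(T@s["T_tool_cam"]); s["R"]=W[:3,:3]; s["t"]=W[:3,3]; s["st"]=st
    np.save(f"pics/{name}.npy",s,allow_pickle=True); cv2.imwrite(f"pics/{name}.png",s["image"]); return s
def st():
    from rig import ctrl
    s=ctrl.get_state(); print("t",round(s["clock"],2),"pos",s["ee_pos"].round(1),"F",s["force"].round(1),"M",s["torque"].round(2),"g",round(s["grip_width"],3),"q7",round(s["q"][6],3)); return s
E
python3 - <<'E'
from h import *
from rig import ctrl
ctrl.move_to([430,50,300],ori(0.25)); st()
ctrl.move_to([450,-290,170],ori(0.253)); print(st()["q"])
s=wsnap("w1")
E
```

```text
t 2.44 pos [430.2  51.1 299.9] F [ 0.7 -0.5 -0.2] M [ 0.01  0.01 -0.02] g 0.998 q7 0.03
t 3.81 pos [ 450.8 -288.8  169.9] F [-0.1 -0.4 -0.2] M [-0.   -0.03 -0.01] g 0.999 q7 1.286
[-0.31405845  0.49656535  1.08925681  1.97334987 -0.52960523  0.99218119
  1.28564227]
```

View pics/w1.png

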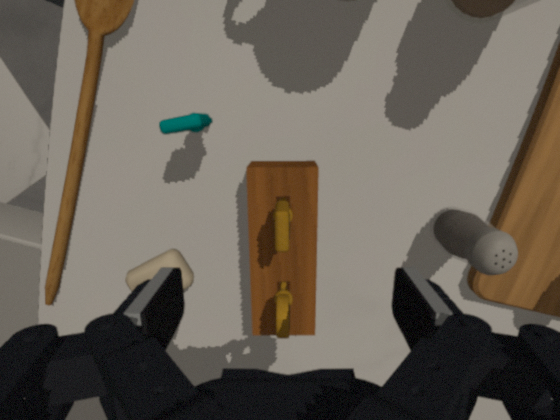

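The wrist view shows the stand upright in the frame, with the square key at (283,228) at its far (+y) end and the round key at (283,310). I'll overlay the model to refine the pose.

Run:
```python
from h import *
s=load("w1")
st=s["st"]
crop(s,240,150,330,345,4,"pics/w1c.png")
# stand top corners (z=40) refined via crop read later; quick edges
print(Rot.from_rotvec(st["tool_rot"]).as_matrix().round(4))
```

```text
[[ 2.000e-04 -2.524e-01  9.676e-01]
 [ 9.000e-04  9.676e-01  2.524e-01]
 [-1.000e+00  9.000e-04  4.000e-04]]
```

View pics/w1c.png

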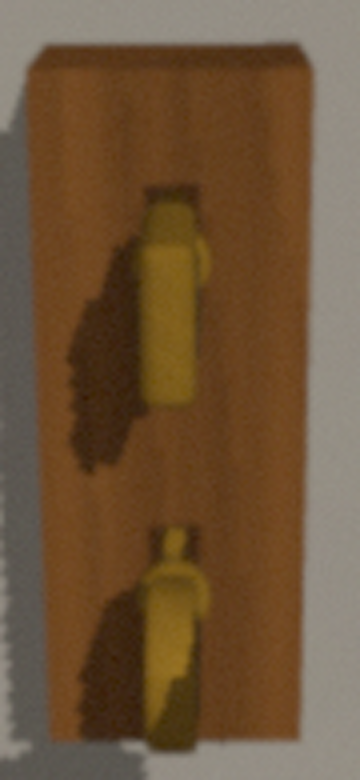

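Run:
```python
from h import *
s=load("w1")
c=lambda p:(p[0]/4+240-.5,p[1]/4+150-.5)
P=np.array([onz(s,c(p),86) for p in [(138,243),(197,243),(195,404),(141,404)]])
print(P.round(1),P.mean(0).round(1)); print([np.linalg.norm(P[i]-P[(i+1)%4]).round(1) for i in range(4)])
d=P[0]+P[1]-P[2]-P[3]; print("bow y yaw",np.arctan2(d[1],d[0])-np.pi/2)
Q=np.array([onz(s,c(p),40) for p in [(30,70),(312,70),(299,740),(50,740)]])
print(Q.round(1),Q.mean(0).round(1)); print([np.linalg.norm(Q[i]-Q[(i+1)%4]).round(1) for i in range(4)])
d=Q[0]+Q[1]-Q[2]-Q[3]; print("stand yaw",np.arctan2(d[1],d[0])-np.pi/2)
y=d[:2]/np.linalg.norm(d[:2]); print("sq pred",Q.mean(0)[:2]+37*y,"rd pred",Q.mean(0)[:2]-37*y)
```

```text
[[ 440.7 -284.5   86. ]
 [ 450.2 -282.1   86. ]
 [ 457.2 -309.9   86. ]
 [ 448.2 -312.3   86. ]] [ 449.1 -297.2   86. ]
[np.float64(9.8), np.float64(28.7), np.float64(9.3), np.float64(28.7)]
bow y yaw 0.2534057482497021
[[ 413.4 -268.6   40. ]
 [ 466.4 -254.8   40. ]
 [ 504.9 -399.8   40. ]
 [ 450.9 -413.9   40. ]] [ 458.9 -334.3   40. ]
[np.float64(54.7), np.float64(150.0), np.float64(55.7), np.float64(150.0)]
stand yaw 0.2561791486418854
sq pred [ 449.51431416 -298.47695678] rd pred [ 468.2648968  -370.06198071]
```

Run:
```python
from h import *
from rig import ctrl
ctrl.move_to([449.3,-297.8,110],ori(0.2545)); st()
ctrl.move_l([449.3,-297.8,53],rate=120,contact_N=10); st()
ctrl.move_gripper(0.0); st()
wsnap("w2")
```

```text
t 4.21 pos [ 449.1 -297.1  109.9] F [ 0.3 -0.6  1.4] M [ 0.01  0.06 -0.03] g 0.997 q7 1.373
t 4.83 pos [ 449.8 -298.3   53.8] F [ 0.3 -0.9 -0.4] M [-0.07 -0.04  0.  ] g 0.998 q7 1.448
t 5.51 pos [ 449.4 -297.8   53.2] F [-0.3  0.6  2.3] M [ 0.12  0.06 -0.02] g 0.111 q7 1.449
```

View pics/w2.png

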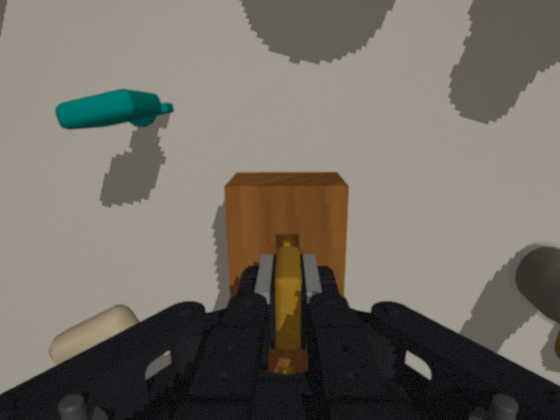

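Run:
```python
from h import *
from rig import ctrl
ctrl.move_l([449.3,-297.8,240],rate=150); print(st()["q"].round(2))
ctrl.move_to([450,-20,260],ori(0.0)); print(st()["q"].round(2))
yaw=1.392-np.pi/2
y=np.array([-np.sin(yaw),np.cos(yaw)])
p=np.array([500.3,259])-30*y
ctrl.move_to([*p,200],ori(yaw)); ctrl.hold(0.3); print(st()["q"].round(2))
wsnap("w3")
```

```text
t 6.96 pos [ 448.9 -297.4  239.2] F [ 0.2  0.8 -0. ] M [-0.02 -0.03 -0.  ] g 0.109 q7 1.219
[-0.37  0.42  1.17  1.89 -0.43  1.12  1.22]
t 8.03 pos [450.  -20.9 259.9] F [-0.4 -0.5 -0.8] M [-0.08  0.04 -0.01] g 0.104 q7 0.07
[-1.08  0.08  1.12  2.04 -0.08  1.07  0.07]
t 9.35 pos [495.2 228.6 200.6] F [-0.1 -0.5 -0.8] M [-0.02  0.04  0.03] g 0.102 q7 -0.311
[-1.22  0.39  0.92  1.92 -0.37  1.01 -0.31]
```

View pics/w3.png

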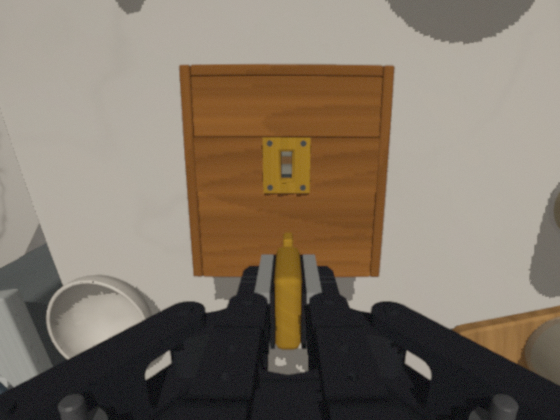

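The keyhole is in clear view at (287,164) on the plate (263-310, 138-193), and the held key's bit shows at (288,238). Zooming in.

Run:
```python
from h import *
s=load("w3")
crop(s,240,125,340,200,8,"pics/w3a.png"); crop(s,240,225,340,300,8,"pics/w3b.png")
```

```text
(no output)
```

View pics/w3a.png

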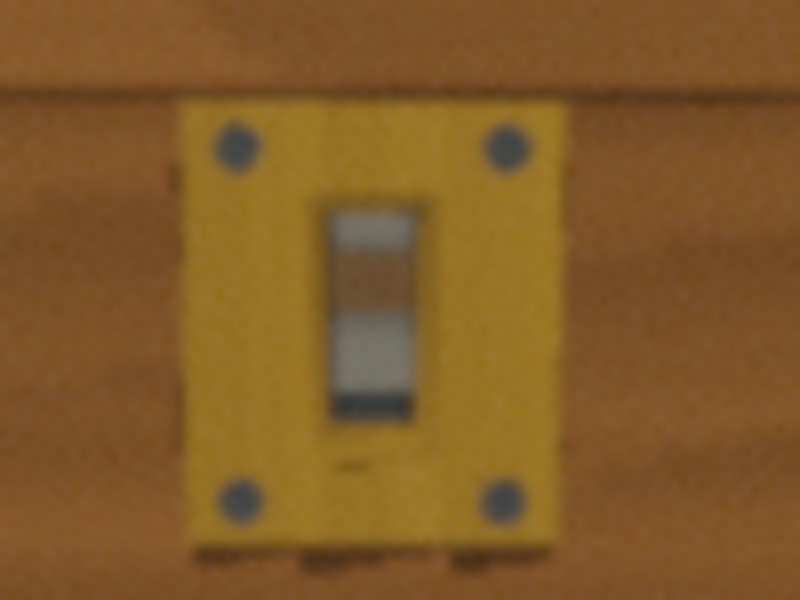

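View pics/w3b.png

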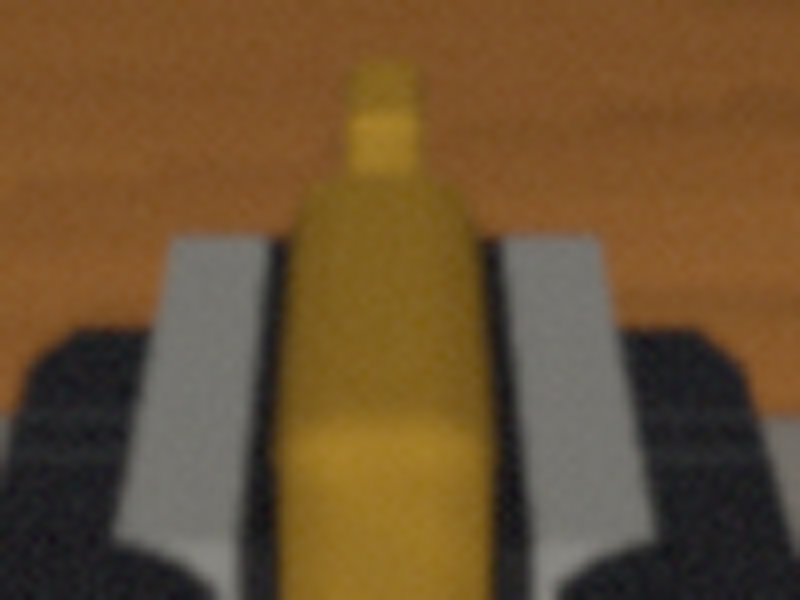

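Run:
```python
from h import *
s=load("w3"); T=s["st"]; R=Rot.from_rotvec(T["tool_rot"]).as_matrix(); p0=T["ee_pos"]
print("tool yaw",np.arctan2(R[1,2],R[0,2]), R[:,0].round(4))
ca=lambda p:(p[0]/8+240-.5,p[1]/8+125-.5); cb=lambda p:(p[0]/8+240-.5,p[1]/8+225-.5)
A=np.array([onz(s,ca(p),88) for p in [(237,148),(507,148),(503,500),(241,500)]])
B=np.array([onz(s,ca(p),88) for p in [(180,100),(568,100),(553,545),(188,545)]])
C=np.array([onz(s,ca(p),88) for p in [(320,197),(425,197),(425,432),(322,432)]])
for Q in (A,B,C):
    d=Q[0]+Q[1]-Q[2]-Q[3]
    print(Q.mean(0).round(2),[np.linalg.norm(Q[i]-Q[(i+1)%4]).round(1) for i in range(4)],"xyaw",np.arctan2(d[1],d[0]).round(4))
z=p0[2]-35.2
for n,p,zz in [("bitL",(350,60),z),("bitR",(419,60),z),("shoulderL",(350,112),z+12),("shR",(419,112),z+12),("bowtopL",(276,428),z+68),("bowtopR",(496,428),z+68)]:
    X=onz(s,cb(p),zz); print(n,X.round(2),"tool",(R.T@(X-p0)).round(2))
# box edges at z=85
E=np.array([onz(s,p,85) for p in [(180.5,66),(393,66),(380.5,277),(193.5,277)]])
d=E[0]+E[1]-E[2]-E[3];print(E.mean(0),[np.linalg.norm(E[i]-E[(i+1)%4]).round(1) for i in range(4)],np.arctan2(d[1],d[0]))
```

```text
tool yaw -0.18047493967243602 [ 5.e-04  1.e-03 -1.e+00]
[500.   261.09  88.  ] [np.float64(24.1), np.float64(32.0), np.float64(24.1), np.float64(32.0)] xyaw 1.3893
[500.02 261.09  88.  ] [np.float64(34.5), np.float64(40.5), np.float64(33.8), np.float64(40.5)] xyaw 1.3815
[500.27 262.05  88.  ] [np.float64(9.4), np.float64(21.3), np.float64(9.4), np.float64(21.3)] xyaw 1.3936
bitL [494.37 236.84 165.37] tool [35.21  7.94 -2.35]
bitR [498.89 236.01 165.37] tool [35.21  7.94  2.25]
shoulderL [494.62 237.43 177.37] tool [23.21  8.57 -2.21]
shR [498.86 236.65 177.37] tool [23.21  8.57  2.1 ]
bowtopL [493.14 243.42 233.37] tool [-32.79  14.26  -4.72]
bowtopR [502.44 241.72 233.37] tool [-32.78  14.26   4.74]
[498.72007446 250.52342554  85.        ] [np.float64(147.4), np.float64(159.4), np.float64(150.8), np.float64(159.4)] 1.3911077200243622
```

Run:
```python
from h import *
from rig import ctrl
ctrl.move_to([500.2,261.9,150],ori(-0.180)); 
ctrl.move_l([500.2,261.9,128],rate=60); ctrl.hold(0.3); print(st()["q"].round(2))
s=wsnap("w4")
crop(s,240,160,340,300,5,"pics/w4a.png")
```

```text
t 10.57 pos [500.4 262.  128.3] F [-0.4  0.2 -1.7] M [-0.03 -0.05 -0.04] g 0.103 q7 -0.269
[-1.17  0.52  0.84  1.94 -0.49  0.9  -0.27]
```

View pics/w4a.png

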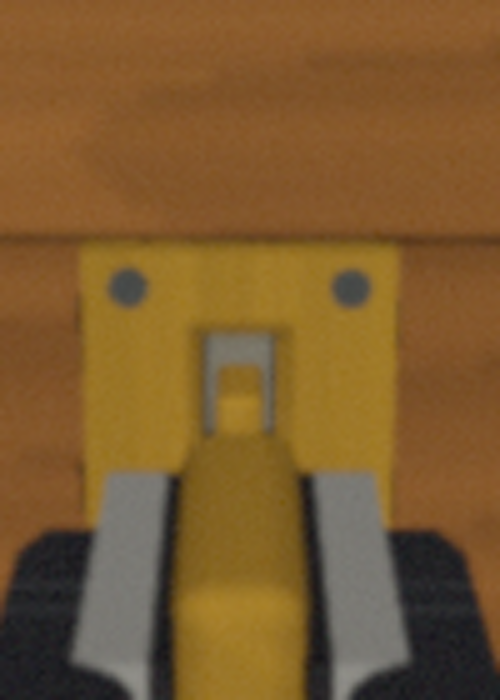

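Run:
```python
from h import *
s=load("w4"); T=s["st"]; R=Rot.from_rotvec(T["tool_rot"]).as_matrix(); p0=T["ee_pos"]
c=lambda p:(p[0]/5+240-.5,p[1]/5+160-.5)
for n,p,zz in [("bitedge",(239.5,366),p0[2]-35.2),("slotfar",(239,333),88),("platefar",(239,243),88),("scL",(127,288),88),("scR",(351,288),88)]:
    print(n,(R.T@(onz(s,c(p),zz)-p0)).round(2))
```

```text
bitedge [35.2   7.55 -0.14]
slotfar [40.26  9.62 -0.2 ]
platefar [40.27 19.77 -0.19]
scL [ 40.26  14.73 -12.33]
scR [40.27 14.73 11.94]
```

Run:
```python
from h import *
from rig import ctrl
for z in (115,108,100.5):
    r=ctrl.move_l([500.2,262.0,z],rate=40,contact_N=15); print(r); st()
    if r: break
s=wsnap("w5"); crop(s,240,160,340,300,5,"pics/w5a.png")
```

```text
False
t 11.09 pos [500.1 261.8 114.6] F [ 0.2 -0.5 -0.1] M [ 0.05 -0.03  0.01] g 0.108 q7 -0.255
False
t 11.42 pos [500.1 261.9 107.7] F [ 0.4 -0.6 -0.4] M [-0.01  0.03 -0.04] g 0.104 q7 -0.247
True
t 11.68 pos [500.7 262.2 101.2] F [-1.4 -0.9  6. ] M [-0.1   0.26  0.03] g 0.109 q7 -0.238
```

View pics/w5a.png

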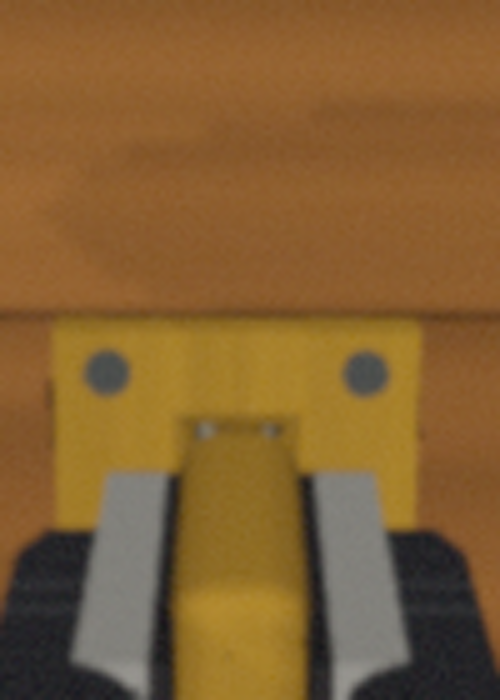

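Run:
```python
from h import *
from rig import ctrl
ctrl.hold(0.2); st()
ax=np.array([500.1,261.2])
yaw=-0.18
for i in range(4):
    yaw-=0.1
    p=ax+0.75*np.array([-np.sin(yaw),np.cos(yaw)])
    ctrl.move_l([*p,100.9],ori(yaw),rate=20,contact_N=25); s=st()
    R=Rot.from_rotvec(s["tool_rot"]).as_matrix(); print(yaw,np.arctan2(R[1,2],R[0,2]),s["q"].round(2))
```

```text
t 11.93 pos [500.7 262.3 101.2] F [-1.3  0.6  5.5] M [-0.11  0.24  0.05] g 0.105 q7 -0.238
t 12.18 pos [500.7 262.  101.2] F [-1.  -0.2  4.6] M [-0.07  0.13 -0.  ] g 0.108 q7 -0.317
-0.28 -0.27765924625269955 [-1.16  0.56  0.83  1.96 -0.55  0.86 -0.32]
t 12.43 pos [500.6 262.  101.2] F [-0.8 -0.9  4.7] M [-0.09  0.22  0.03] g 0.108 q7 -0.398
-0.38 -0.3777951921468995 [-1.18  0.57  0.86  1.96 -0.57  0.87 -0.4 ]
t 12.68 pos [500.7 262.  101.2] F [-0.9 -0.6  5.2] M [-0.04  0.23 -0.03] g 0.106 q7 -0.478
-0.48 -0.4776751180983528 [-1.2   0.58  0.88  1.96 -0.59  0.87 -0.48]
t 12.93 pos [500.9 261.9 101.2] F [-1.2 -0.5  6.4] M [-0.05  0.2   0.02] g 0.108 q7 -0.558
-0.58 -0.5775721637398324 [-1.21  0.6   0.91  1.96 -0.61  0.88 -0.56]
```

Run:
```python
from h import *
from rig import ctrl
ax=np.array([500.1,261.2])
yaw=-0.58
while yaw>-0.18-1.75:
    yaw-=0.1
    p=ax+0.75*np.array([-np.sin(yaw),np.cos(yaw)])
    r=ctrl.move_l([*p,100.9],ori(yaw),rate=25,contact_N=25); s=st()
    R=Rot.from_rotvec(s["tool_rot"]).as_matrix(); a=np.arctan2(R[1,2],R[0,2]); print(r,round(yaw+.18,2),round(a+.18,3),"q3",s["q"][2].round(2))
    if r or abs(s["torque"][2])>0.5 or abs(a-yaw)>0.08: break
s=wsnap("w6"); crop(s,200,160,360,280,5,"pics/w6a.png")
```

```text
t 13.18 pos [501.  261.8 101.2] F [0.1 0.5 4.7] M [-0.03  0.11  0.04] g 0.102 q7 -0.638
False -0.5 -0.497 q3 0.93
t 13.43 pos [501.1 261.7 101.2] F [-1.   0.2  5.5] M [-0.09  0.09  0.05] g 0.107 q7 -0.718
False -0.6 -0.597 q3 0.96
t 13.68 pos [501.2 261.6 101.2] F [-0.7  0.3  6. ] M [-0.1   0.05  0.  ] g 0.107 q7 -0.798
False -0.7 -0.697 q3 0.99
t 13.93 pos [501.3 261.5 101.2] F [-0.2 -1.1  5.7] M [-0.11  0.01 -0.01] g 0.111 q7 -0.878
False -0.8 -0.797 q3 1.01
t 14.18 pos [501.4 261.4 101.2] F [-0.6 -0.2  6. ] M [-0.12  0.02  0.05] g 0.103 q7 -0.959
False -0.9 -0.897 q3 1.04
t 14.43 pos [501.4 261.2 101.2] F [-0.1 -0.5  4.4] M [-0.17  0.01  0.02] g 0.104 q7 -1.039
False -1.0 -0.997 q3 1.06
t 14.68 pos [501.5 261.1 101.2] F [-0.4 -0.9  4.9] M [-0.23 -0.06 -0.04] g 0.11 q7 -1.12
False -1.1 -1.097 q3 1.08
t 14.93 pos [501.5 260.9 101.2] F [ 0.8 -0.9  5.7] M [-0.2  -0.04 -0.  ] g 0.109 q7 -1.201
False -1.2 -1.197 q3 1.11
t 15.18 pos [501.5 260.7 101.2] F [ 0.7 -0.9  5. ] M [-0.24 -0.07  0.04] g 0.107 q7 -1.282
False -1.3 -1.297 q3 1.13
t 15.43 pos [501.5 260.6 101.2] F [ 1.3 -1.6  5.2] M [-0.29 -0.08 -0.02] g 0.108 q7 -1.364
False -1.4 -1.397 q3 1.16
t 15.68 pos [501.5 260.4 101.2] F [ 0.7 -1.1  5.4] M [-0.37 -0.11  0.02] g 0.107 q7 -1.447
False -1.5 -1.497 q3 1.18
t 15.93 pos [501.5 260.3 101.2] F [ 0.1 -2.3  5.2] M [-0.34 -0.08 -0.06] g 0.106 q7 -1.533
False -1.6 -1.597 q3 1.19
t 16.18 pos [501.3 260.2 101.2] F [-0.4 -2.3  5. ] M [-0.51  0.04  0.27] g 0.111 q7 -1.62
False -1.7 -1.696 q3 1.21
t 16.43 pos [501.2 260.1 101.2] F [ 0.1 -2.1  6.7] M [-0.53  0.11  0.82] g 0.112 q7 -1.709
False -1.8 -1.793 q3 1.22
```

View pics/w6a.png

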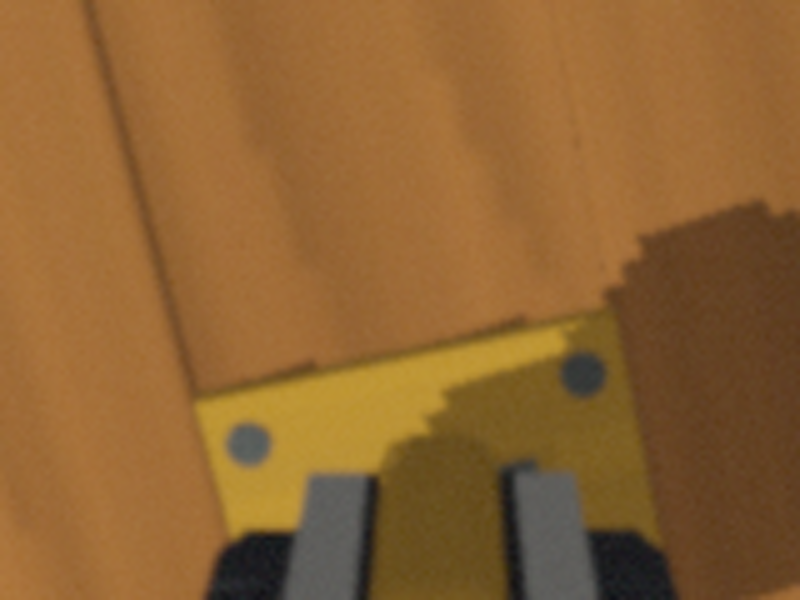

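Run:
```python
from h import *
from rig import ctrl
yaw=-0.18-1.72
p=np.array([500.1,261.2])+0.75*np.array([-np.sin(yaw),np.cos(yaw)])
ctrl.move_l([*p,101.2],ori(yaw),rate=25); st()
ctrl.move_gripper(0.8); st()
ctrl.move_l([*p,215],rate=150); print(st()["q"].round(2))
yaw=-1.75
ctrl.move_to([475,190,230],ori(yaw)); ctrl.hold(.2); print(st()["q"].round(2))
wsnap("w7")
for yaw in (1.391,1.391-np.pi):
    print(yaw,ctrl.inverse_kinematics([478,148,41],ori(yaw)))
```

```text
t 16.73 pos [501.2 260.2 101.2] F [ 1.6 -2.3  2.9] M [-0.73 -0.38  0.52] g 0.105 q7 -1.647
t 17.32 pos [500.7 261.1 101.1] F [ 0.9 -0.5  0. ] M [ 0.03  0.02 -0.04] g 0.8 q7 -1.648
t 18.23 pos [500.1 260.9 214.2] F [-0.3  1.  -0.3] M [-0.01  0.01 -0.03] g 0.801 q7 -1.848
[-1.42  0.58  1.26  1.86 -0.61  1.16 -1.85]
t 18.83 pos [474.9 191.  229.4] F [ 0.7  0.3 -0.6] M [ 0.02 -0.   -0.01] g 0.8 q7 -1.721
[-1.43  0.42  1.26  1.96 -0.45  1.09 -1.72]
1.391 [-0.59777127  0.46074898  0.2671016   2.1195988  -0.21381149  0.58603114
  1.21256001]
-1.750592653589793 [-1.05573614  0.62281089  0.89841478  2.1429082  -0.75375077  0.72992979
 -1.40053823]
```

View pics/w7.png

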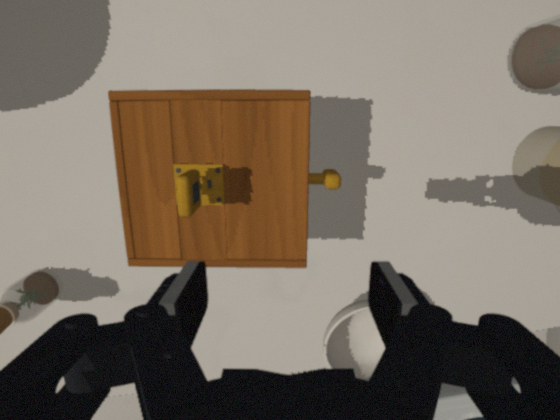

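Run:
```python
from h import *
from rig import ctrl
s=load("w7"); crop(s,100,80,380,280,2.8,"pics/w7a.png")
print(onz(s,(332,180),73), onz(s,(332,180),65))
c=np.array([498.7,250.5]); xb=np.array([np.cos(1.391),np.sin(1.391)]); print("nominal pull",c-104*xb, "keyhole rel",(np.array([500.1,261.2])-c)@xb)
print(ctrl.inverse_kinematics([478,148,41],ori(-0.18)))
```

```text
[481.25472912 151.81073399  73.        ] [479.64019045 151.0605185   65.        ]
nominal pull [480.10176454 148.17646587] keyhole rel 10.777878316184088
[-0.82011593  0.50497444  0.55674271  2.13166161 -0.45492702  0.62094687
 -0.12268431]
```

View pics/w7a.png

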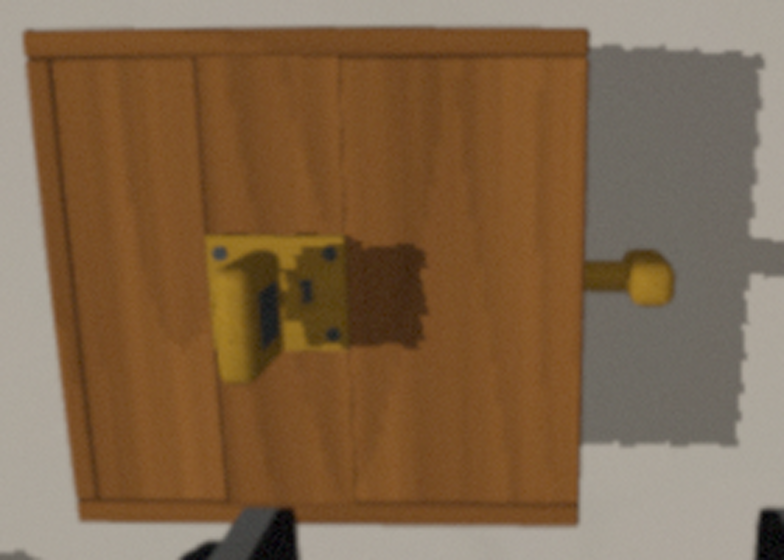

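Run:
```python
from h import *
from rig import ctrl
s=load("w7"); print("bow top",onz(s,(184.3,193.6),134))
ctrl.move_to([479.8,147.5,170],ori(-0.18))
ctrl.move_gripper(0.6)
ctrl.move_l([479.8,147.5,110],rate=120); ctrl.hold(.2); print(st()["q"].round(2))
s=wsnap("w8")
```

```text
bow top [502.27732967 259.7858706  134.        ]
t 21.35 pos [480.4 147.7 110.8] F [-0.5  0.1 -0.3] M [ 0.01 -0.02 -0.01] g 0.602 q7 -0.182
[-0.94  0.41  0.71  2.09 -0.38  0.77 -0.18]
```

View pics/w8.png

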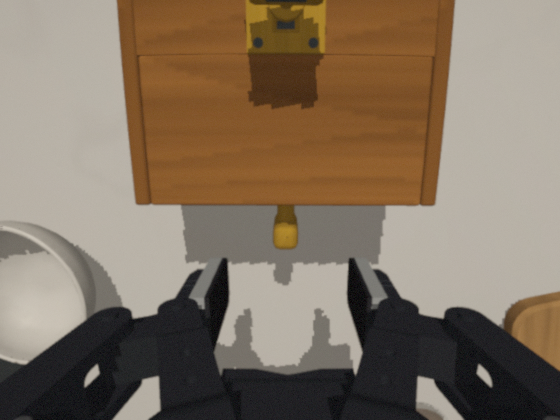

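Run:
```python
from h import *
from rig import ctrl
s=load("w8"); T=s["st"]; R=Rot.from_rotvec(T["tool_rot"]).as_matrix()
X=onz(s,(285.5,236.5),73); print(X,(R.T@(X-T["ee_pos"])).round(1))
p=X[:2]-1*np.array([.179,.984]); print(p)
r=ctrl.move_l([*p,42],rate=100,contact_N=12); print(r); st()
if not r:
    ctrl.move_gripper(0.0); st()
    s=wsnap("w9")
```

```text
[480.0696437  152.38936306  73.        ] [37.8  4.5 -1.2]
[479.8906437  151.40536306]
False
t 22.23 pos [480.3 151.4  42.3] F [-0.7  0.6 -0.6] M [ 0.03  0.   -0.04] g 0.597 q7 -0.089
t 22.66 pos [479.8 151.7  42.6] F [-1.5 -0.1  4.8] M [ 0.01  0.35 -0.06] g 0.154 q7 -0.089
```

View pics/w9.png

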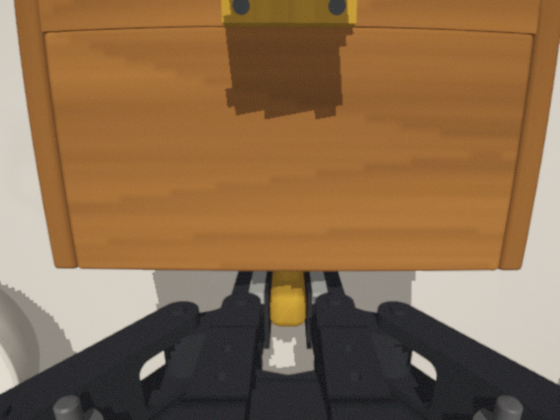

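Run:
```python
from h import *
from rig import ctrl
p=ctrl.get_state()["ee_pos"].copy(); d=-np.array([np.cos(1.391),np.sin(1.391),0])
for L in (8,25,50,80):
    r=ctrl.move_l(list(p+d*L),rate=60,contact_N=20); print(L,r); st()
    if r: break
s=wsnap("w10")
from rig import eyes
s=eyes.snapshot("scene"); np.save("pics/scene1.npy",s,allow_pickle=True); crop(s,140,150,330,280,4,"pics/s1.png")
```

```text
8 False
t 22.99 pos [478.1 142.8  42.7] F [-0.3 -0.3  0.7] M [-0.16  0.03 -0.03] g 0.154 q7 -0.077
25 False
t 23.43 pos [475.  126.   42.7] F [-1.3 -0.9  2.3] M [-0.12  0.22 -0.03] g 0.149 q7 -0.047
50 False
t 23.99 pos [470.5 101.7  42.6] F [-2.6 -1.7  3. ] M [-0.    0.42 -0.06] g 0.151 q7 -0.001
80 False
t 24.64 pos [465.   72.3  42.6] F [-4.7 -0.5  4.8] M [-0.06  0.72 -0.09] g 0.152 q7 0.055
```

View pics/w10.png

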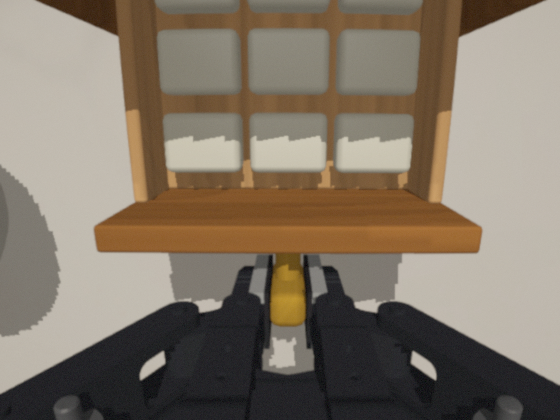

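View pics/s1.png

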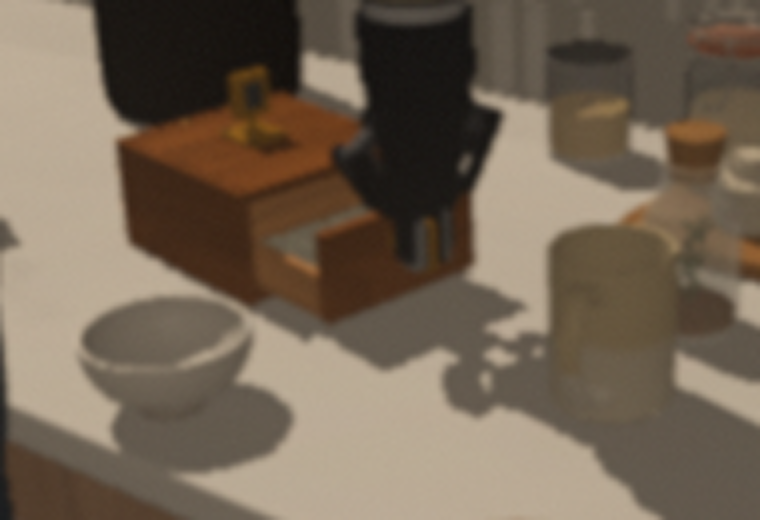

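The drawer is about 80 mm out. I'll release the pull, go straight up and inspect.

Run:
```python
from h import *
from rig import ctrl, eyes
ctrl.move_gripper(0.6); s=st(); p=s["ee_pos"]
ctrl.move_l([p[0],p[1],130],rate=100)
ctrl.move_l([p[0],p[1],230],rate=150)
ctrl.move_to([495,170,230],ori(-0.18)); ctrl.hold(.3); st()
s=wsnap("w11")
for n in("scene","top"):
    t=eyes.snapshot(n); np.save(f"pics/{n}2.npy",t,allow_pickle=True)
    crop(t,*((140,150,440,300) if n=="scene" else (130,165,430,280)),2.6,f"pics/{n}2.png")
```

```text
t 25.19 pos [465.8  73.   42.6] F [-0.4  0.3 -0.7] M [0.02 0.   0.04] g 0.599 q7 0.055
t 27.82 pos [494.9 169.  230. ] F [ 0.6 -1.  -0.2] M [-0.03 -0.05 -0.03] g 0.599 q7 -0.362
```

View pics/w11.png

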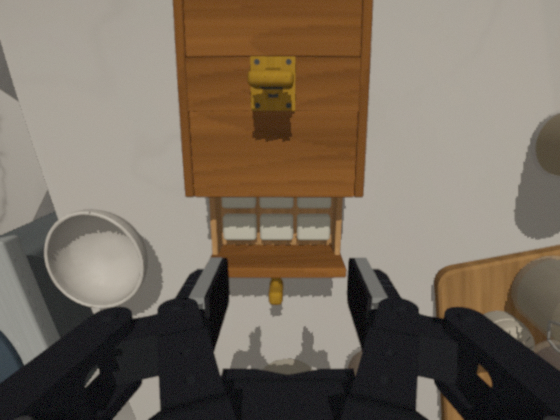

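View pics/scene2.png

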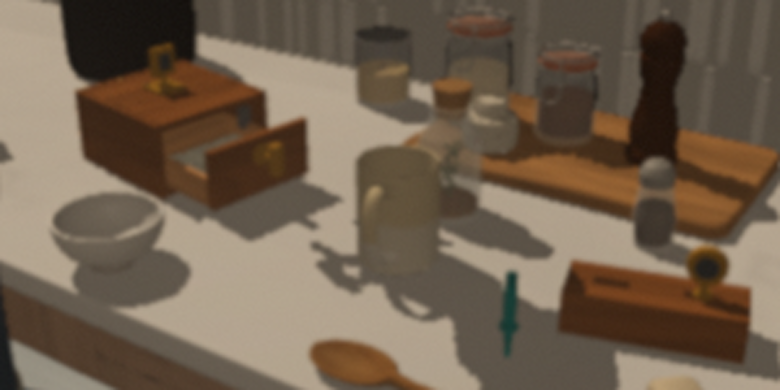

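View pics/top2.png

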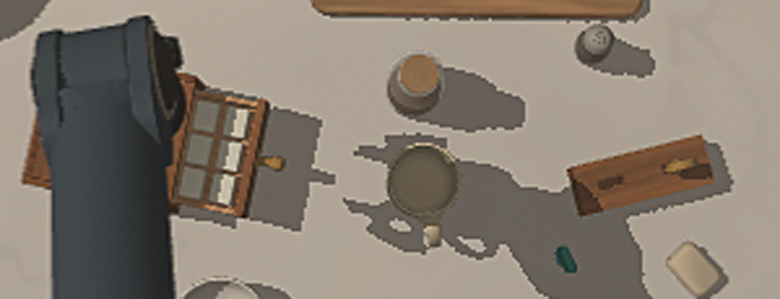

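Run:
```python
from h import *
s=load("w11"); crop(s,235,45,315,115,9,"pics/w11a.png")
print(s["depth"][70:90:3,255:292:6].round(0))
```

```text
[[223. 225. 224. 224. 226. 225. 265.]
 [223. 223. 224. 224. 223. 225. 225.]
 [224. 224. 224. 224. 223. 223. 225.]
 [223. 225. 224. 225. 223. 224. 224.]
 [224. 225. 225. 225. 225. 224. 226.]
 [226. 227. 226. 228. 227. 227. 229.]
 [246. 243. 242. 241. 241. 244. 269.]]
```

View pics/w11a.png

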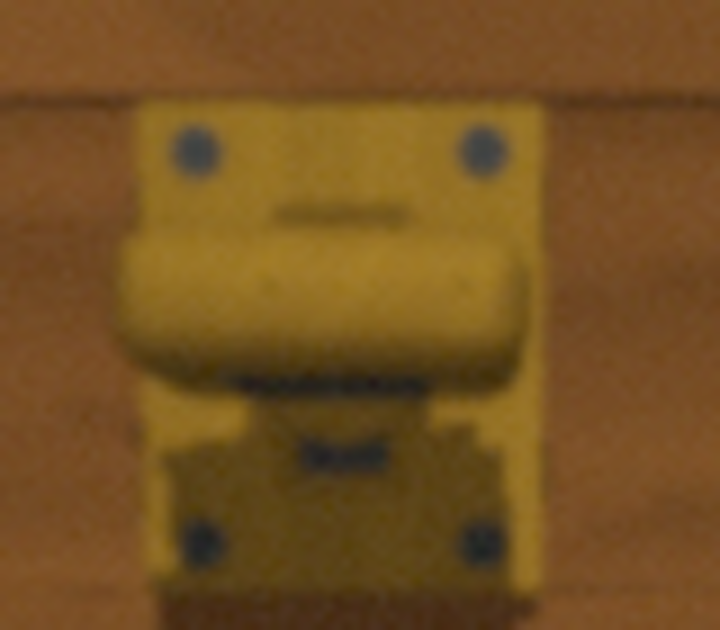

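Run:
```python
from h import *
s=load("w11"); d=s["depth"]
def dep(uv):
    p=cv2.undistortPoints(np.float64([[uv]]),K(s),s["dist_coeffs"])[0,0]; z=d[uv[1],uv[0]]
    return s["R"].T@(np.array([p[0],p[1],1])*z-s["t"])
for uv in [(262,75),(272,75),(282,75),(272,72),(272,79),(258,60),(285,60),(250,140)]: print(uv,dep(uv).round(1))
c=lambda p:(p[0]/9+235-.5,p[1]/9+45-.5)
P=[onz(s,c(p),134) for p in [(122,285),(518,285)]]; v=P[1]-P[0]; print(P,np.linalg.norm(v),"bow yaw rel box x",np.arctan2(v[1],v[0])-1.391)
print("top ctr",(P[0]+P[1])/2)
```

```text
(262, 75) [495.7 263.5 135.6]
(272, 75) [501.9 262.4 134.9]
(282, 75) [508.2 261.2 135.2]
(272, 72) [502.3 264.2 134.8]
(272, 79) [501.5 260.  135. ]
(258, 60) [492.6 279.8  90.1]
(285, 60) [512.6 276.2  89.2]
(250, 140) [474.  222.3  85.1]
[array([486.6633292 , 264.64999869, 134.        ]), array([514.4125705 , 259.47762199, 134.        ])] 28.22718323765995 bow yaw rel box x -1.5752822453839146
top ctr [500.53794985 262.06381034 134.        ]
```

Run:
```python
from h import *
from rig import ctrl
st(); print(ctrl.sign_off())
```

```text
t 27.98 pos [495.  169.6 230.2] F [1.1 0.3 0.5] M [0.01 0.01 0.02] g 0.598 q7 -0.362
the job is handed in; nothing more can be done
None
```

I unlocked the box with the square-bowed key, opened the drawer and handed the job in at 28 s of the 59 s allowed. No verdict was reported, so the checks below are my own.

- **Key in the lock:** I lifted the key out of the stand and lowered it until its collar met the plate. Contact came at the predicted height, tool at 101.2 mm. I then turned it clockwise until the moment rose to about 0.8 N m, which I took as the stop.
- **Key at the end:** Its bow sits about 1.58 rad round from the slot, so the plug should be at least about 1.37 rad after play (1.1 needed). The bow top is about 45.5 mm above the plate, against 46 mm when fully home. The bow top is within about 1 mm of the keyhole axis, so the key is upright.
- **Drawer:** I gripped the pull and drew it 80 mm out with low forces (60 mm needed). The last pictures show it still open after I let go.
- **Round key and bystanders:** By eye in the last scene and top pictures, the round key is in its slot and the bottle, mug and salt shaker are where they stood. I did not re-measure their positions.
- **Robot:** It ended clear above the box, touching nothing.

Two readings disagreed slightly with the given sizes, neither enough to matter: the wrist depth put the plate about 1.5 mm too high, and one earlier view put the bow top about 2.7 mm off the keyhole axis.

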